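# Pull the blue well plug with the quarter-turn puller

## Robot

A 6-joint arm with a two-finger parallel gripper is mounted at the origin on the work surface. World frame = base frame: x ahead of the robot, y to its left, z up, the work surface at z = 0. Lengths are in m, angles in rad, forces in N, time in s.
With the tool pointing down it reaches from about 0.4 to 0.825 m from the base axis. Payload 7 kg.
Tool frame: the origin (TCP) lies at the very end of the fingers, on their centre line; the grasp point (between the pads) lies 19 mm behind it; z points along the fingers, x is the direction in which the jaws open and shut, and the axes are right-handed (so a half turn about z gives the same grasp; the last joint's range is limited). The gripper opens to 88 mm and grips with 3 to 60 N. Pads are 19 mm wide; open, the fingers measure 130 mm over their backs; the gripper's body (78 mm by 193 mm) begins 47 mm behind the grasp point.
Start: joints at [1.393, 0.359, 0.012, 0, -1.224, -0.288], TCP at [0.303, 0.603, 0.227] pointing down, gripper open.
Joint ranges: [-3.07, 3.07], [-1.43, 2.12], [-1.02, 1.25], [-3.03, 1.67], [-3.05, -0], [-3.03, 3.03]. Speed limits (rad/s): [2.39, 2.39, 3.01, 3.14, 3.14, 3.14].

## Interface

Orientations are given as a unit quaternion [x, y, z, w].
In Python, from plant import manip gives the robot as it stands. The module is installed in compiled form; this text tells all that it offers.
- The arm moves only by the tool jog_arm, never from a script. Its argument "deltas" is a list of rows, each an object with "fingers": the gripper's target within -1 to 1 (shut at 1, half-way at 0, fully open at -1); "xyz": the shift along the tool's x, y, z in mm, a list of three; "spin": the turn about the tool's z in rad. In form: [{"fingers": fingers, "xyz": [tx, ty, tz], "spin": spin}, ...]. A call has 1 to 10 rows; each row shifts and turns the commanded pose from where the row before left it, along the tool's axes as they then stand; what a row does not reach is not made up. A row lasts 1/12 s, in which the tool goes at most 41.7 mm and 7.16 degrees, less where a joint would pass 70% of its speed; a pose out of reach is approached as far as the arm can. A call is refused whole if a number of a shift passes 41.7 or a number of a turn 0.125, either way. A call with a gripper value outside its range is refused whole. The fingers move at their own pace and stop on an object; "force" is the grip in N (left out, the last holds). Time passes only in rows, so rows that do not move let the fingers close. It gives the time, the measured TCP pose, the force and the opening at its end, in the units of the state.
- manip.get_obs(): the state, without advancing time (a new reading comes with each control period).
- manip.read_camera(name): name is "scene" or "side" or "wrist"; returns a dict with "color" (480x640x3 uint8, red, green, blue), "depth" (480x640 float32, m along the optical axis (not along the pixel's ray), 0 where there is no reading), "fx", "fy", "cx", "cy" (pixels), "rvec" (rotation vector, rad) and "tvec" (3), from world to camera coordinates, as OpenCV has them. Camera axes: x right, y down, z forward; pixel columns grow to the right and rows downward; lengths in m; the calibration is good to about 2 mm. The wrist camera is an equidistant fisheye: a pixel r from the principal point sees the ray r / f radians off the axis. A picture is of the moment at which its call begins.
- manip.sign_off(): hands the job in, once; it reports no verdict.
The state is a dict: "t": time; "joint_positions": joint angles; "qd": joint speeds; "joint_torque": joint torques, N m; "ee_pos": TCP position; "orientation": TCP orientation; "ft_force": force on the tool from outside, world axes, zero at the start; "moment": the same for the moment, N m; "opening": finger opening in m.
Only numpy, scipy, OpenCV 4.12 (cv2) and the standard library are available. Lean on these libraries where they do the work, as an engineer would, in place of code of your own. Each camera call takes 0.05 s, during which the arm holds its last target. There are 200 camera calls.

## Task

Use the orange-handled puller rod to take the blue plug out of the heating block: lower the rod's crossbar foot through the slot in the plug, give it about a quarter turn so that it locks under the slot, and pull the plug straight up out of its well. Stand the plug upright in the dark steel tray and let go, leaving the puller in it; leave the white plug seated in its well.

Things in the scene. Friction and masses are not known exactly. Their poses are not given: they have to be found in the camera images.
- puller_grip (a point): Centre of the orange handle (60 x 16 x 20 mm in x, y, z; z up) of a 0.22 kg puller rod. A 12 mm shaft runs down its z axis to a steel crossbar foot, 60 x 16 x 10 mm, parallel to the handle, underside 110 mm below this point. Starts upright in a fixed grey stand: the foot sits 5 mm above the table in an open socket 66 x 22 mm, rim at 30 mm. Grasp across the 16 mm.
- blue_plug: Blue plug, 0.4 kg, 92 mm diameter, 50 high, loose in a 100 mm well. Origin: centre of its underside, z up, 64 mm above the table at first. Slot through the 8 mm top along its x: 32 mm wide, 76 to 82 long, into a chamber 82 mm wide, floor 16 and ceiling 42 mm above the origin. In it the foot turns freely either way, no stop; across the slot it hooks under the ceiling.
- white_plug: The same plug in white, in the other well; it stays there. Which well holds which colour varies. The fixed heating block with both wells is 160 x 260 mm, its grey deck 110 mm above the table (plug tops at 114 mm), wells 120 mm apart.
- tray_in (a point): Centre of the inner floor of a fixed open square tray of dark steel, 162 x 162 mm inside, floor 4 mm above the table, rim 20 mm above the table; x and y are parallel to its sides.
Mind the look-alikes: they are no part of the job. Leave any yellow look-alike of the part that bears puller_grip alone. Of the things that look like the part that bears tray_in, the smaller one is meant.

How it is judged:
On the way, in this order (a step that is already met when the one before it is completed fails the run):
1. the puller's foot is inside the blue plug, turned at least 45 degrees across its slot, while the plug is still in its well (z of puller_grip in the frame of blue_plug below 0.148 m and horizontal distance between puller_grip and blue_plug below 0.025 m and angle between the x axis of puller_grip and the x axis of blue_plug, either way round above 0.785 rad and height (world z) of blue_plug below 0.08 m), for 0.2 s.
2. the blue plug hangs on the puller, clear above the deck, within 17 degrees of upright (height (world z) of blue_plug above 0.111 m and angle between blue_plug's own z axis and vertical below 0.3 rad and z of puller_grip in the frame of blue_plug below 0.148 m), for 0.1 s.
At the end, for the whole second after the job is handed in: The blue plug stands upright (within 6 degrees) and at rest on the tray's floor, inside its rim, with the puller's foot still in it (the rod may lean); the white plug is in its well, within 15 mm of where it was (x of blue_plug in the frame of tray_in between -0.045 and 0.045 m and y of blue_plug in the frame of tray_in between -0.045 and 0.045 m and height (world z) of blue_plug below 0.012 m and angle between blue_plug's own z axis and vertical below 0.1 rad and linear speed of blue_plug below 0.03 m/s and z of puller_grip in the frame of blue_plug between 0.06 and 0.148 m and horizontal distance between puller_grip and blue_plug below 0.07 m and distance of white_plug from where it was at the start of the episode below 0.015 m); the robot touches nothing.
It fails at once if the white plug is pulled up or shifted by more than 15 mm (distance of white_plug from where it was at the start of the episode above 0.015 m).
It also fails if it takes over 64 s, if anything falls off the work surface, if the arm or the gripper's body presses on something with over 40 N, if the wrist force passes 120 N, or if a joint passes its speed limit or range.

## Working session

There is one attempt and no reset: what is moved stays moved. The work goes in short steps, Python scripts to look and compute and a tool call to move; the robot and the scene stay as the last step left them, time stands still between calls to the robot, and variables do not carry over. Pictures are saved under pics/ and viewed, about 8 in all and at most 12, crops included, and the job is handed in when it is done.

Besides the shell and the picture viewer there is one more tool, called after ">>>" as name(argument=value, ...), one argument or row to a line, values as JSON. jog_arm: Moves the arm, as the interface text tells. Its arguments: {"type":"object","properties":{"deltas":{"type":"array"},"force":{"type":"number"}},"required":["deltas"]}

```bash
mkdir -p pics; cat > h.py <<'E'
import numpy as np,cv2
from plant import manip
def cam(n):
    c=manip.read_camera(n); c['R']=cv2.Rodrigues(np.array(c['rvec'],float))[0]; c['t']=np.array(c['tvec'],float).ravel(); return c
def save(c,f): cv2.imwrite('pics/'+f,c['color'][:,:,::-1])
def cloud(c):
    d=c['depth']; v,u=np.mgrid[:480,:640]
    P=np.stack([(u-c['cx'])/c['fx']*d,(v-c['cy'])/c['fy']*d,d],-1)
    return (P-c['t'])@c['R']
E
python3 - <<'E'
from h import *
a=cam('scene');b=cam('side')
for n,c in(('scene',a),('side',b)):
    print(n,c['fx'],c['cx'],c['cy'],'pos',-c['R'].T@c['t'],'fwd',c['R'][2])
    np.savez(n+'.npz',**c)
w=cam('wrist');np.savez('wrist.npz',**w);print('w',w['fx'],w['cx'],w['cy'],-w['R'].T@w['t'],w['R'])
save(a,'scene.png');save(b,'side.png')
print(manip.get_obs())
E
```

```text
scene 495.11481062996177 311.63564838350567 237.3194054915945 pos [0.79175257 0.34121193 0.97342611] fwd [-0.36364727 -0.3648368  -0.85712005]
side 437.2768593178294 319.8940089408001 240.46779760243157 pos [ 0.21894947 -0.66478918  0.48821841] fwd [ 0.25356054  0.82786233 -0.50035089]
w 371.64829954431775 318.47807760639995 243.24171476073366 [0.36234994 0.57404598 0.38508367] [[-0.44996499 -0.89304387  0.00203858]
 [-0.86476674  0.43628504  0.24866415]
 [-0.22295739  0.11012726 -0.96858762]]
{'t': 0.15, 'joint_positions': array([ 1.39313220e+00,  3.59233341e-01,  1.12687014e-02, -2.28209106e-04,
       -1.22408968e+00, -2.88090745e-01]), 'qd': array([ 0.00042692, -0.00194842,  0.00315223,  0.0029322 , -0.00172088,
        0.00016907]), 'joint_torque': array([-9.09301380e-04, -5.83275568e+01,  2.93290687e+01,  7.00108990e+00,
        8.78999359e-03, -1.05034135e-04]), 'ee_pos': array([0.30301448, 0.60275766, 0.22583529]), 'orientation': array([-5.24801378e-01,  8.51224475e-01, -3.97071965e-04, -4.99483177e-04]), 'ft_force': array([-0.26367015, -0.73860667, -0.69616165]), 'moment': array([-0.00779972,  0.00266983, -0.09200576]), 'opening': 0.08778456282707922}
```

View pics/scene.png

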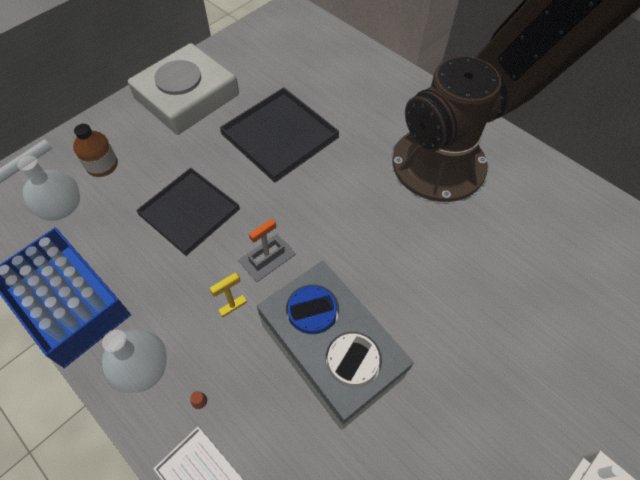

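View pics/side.png

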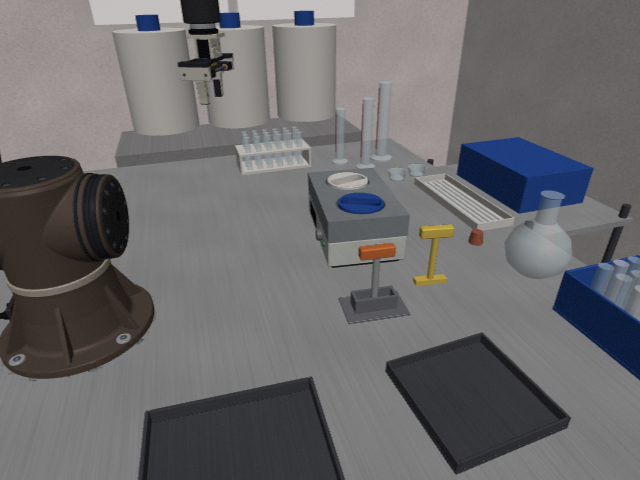

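The scene view shows the orange handle at (263,230), the blue plug at (312,309), the white plug at (354,358) and the smaller tray at (188,211). The yellow decoy is at (227,288). The side view agrees. Next I measure.

```bash
cat >> h.py <<'E'
def ray(c,uv,z):
    uv=np.atleast_2d(np.asarray(uv,float)); d=np.c_[(uv[:,0]-c['cx'])/c['fx'],(uv[:,1]-c['cy'])/c['fy'],np.ones(len(uv))]@c['R']
    o=-c['R'].T@c['t']; return (o+d*((z-o[2])/d[:,2])[:,None])[:,:2]
def blobs(m,n=3):
    k,l,s,ce=cv2.connectedComponentsWithStats(m.astype(np.uint8)); o=np.argsort(-s[1:,4])[:n]+1
    return [(l==i) for i in o]
def rect(xy):
    r=cv2.minAreaRect((xy*1000).astype(np.float32)); (w,h)=r[1]; a=r[2] if w>=h else r[2]+90
    return np.round(r[0],1),np.round((w,h),1),round(a%180,1)
def px(m): v,u=np.nonzero(m); return np.c_[u,v]
E
python3 - <<'E'
from h import *
S=dict(np.load('scene.npz'))
D=dict(np.load('side.npz'))
for n,c,ro,rb in(('scene',S,(200,260,240,300),(270,400,270,400)),('side',D,(235,270,350,405),(185,220,330,390))):
    hsv=cv2.cvtColor(c['color'],cv2.COLOR_RGB2HSV); H,s,V=[hsv[...,i].astype(int) for i in range(3)]
    P=cloud(c)
    win=lambda r:(lambda m:(m.__setitem__((slice(r[0],r[1]),slice(r[2],r[3])),True),m)[1])(np.zeros((480,640),bool))
    o=blobs((H<14)&(s>150)&(V>90)&win(ro),1)[0]
    z=P[o][:,2]; print(n,'orange px',o.sum(),'z',np.percentile(z,[5,50,95]))
    top=o&(P[...,2]>.119); print(' top',rect(P[top][:,:2]),rect(ray(c,px(top),.125)), 'med',np.median(P[top],0))
    b=blobs((H>105)&(H<130)&(s>120)&win(rb),1)[0]
    t=b&(abs(P[...,2]-.114)<.006); e=cv2.minEnclosingCircle((ray(c,px(t),.114)*1000).astype(np.float32)); print(' blue',t.sum(),e, np.median(P[t][:,2]))
    if n=='scene':
        w=blobs((s<40)&(V>150)&win((320,400,310,400)),1)[0]; print(' white',cv2.minEnclosingCircle((ray(c,px(w),.114)*1000).astype(np.float32)))
        dk=blobs((V<45)&win((285,345,280,345)),1)[0]; print(' slot',dk.sum(),rect(ray(c,px(dk),.114)))
        dk=blobs((V<45)&win((330,390,320,390)),1)[0]; print(' wslot',dk.sum(),rect(ray(c,px(dk),.114)))
        tr=blobs((V<75)&win((160,260,125,245)),1)[0]; print(' tray',tr.sum(),rect(ray(c,px(tr),.02)),rect(P[tr][:,:2]),np.percentile(P[tr][:,2],[5,50,95]))
        tr=blobs((V<75)&win((85,182,215,345)),1)[0]; print(' bigtray',rect(ray(c,px(tr),.02)))
        g=(abs(P[...,2]-.110)<.005)&win((260,425,255,415)); print(' deck',rect(P[blobs(g,1)[0]][:,:2]))
        y=blobs((H>20)&(H<35)&(s>120)&win((260,330,200,250)),1)[0]; print(' yellow',rect(P[y&(P[...,2]>.1)][:,:2]))
E
```

```text
scene orange px 242 z [0.11443178 0.12322927 0.12585256]
 top (array([ 487.2, -106.7]), array([17.2, 57. ]), 175.1) (array([ 488.1, -105.1]), array([17.1, 57.2]), 174.7) med [ 0.48765632 -0.10610618  0.12370164]
 blue 1152 ((536.6517333984375, 83.75968933105469), 46.70164108276367) 0.11280287341716269
 white ((551.1005249023438, 204.3215789794922), 47.33970642089844)
 slot 471 (array([537.6,  82.3]), array([25.4, 72.9]), 151.2)
 wslot 558 (array([556.8, 203.7]), array([66.2, 27.2]), 12.5)
 tray 4691 (array([ 534.9, -323.7]), array([172. , 178.9]), 93.5) (array([598.4, -32.6]), array([814.7, 211.9]), 77.2) [0.00022885 0.00378981 0.0186989 ]
 bigtray (array([ 220.3, -348.4]), array([233.8, 229.1]), 87.1)
 deck (array([542.5, 142.6]), array([261.3, 161.1]), 82.4)
 yellow (array([714.7, 122.1]), array([460.8,  58.5]), 63.4)
side orange px 469 z [0.10803205 0.11975584 0.12501127]
 top (array([ 343.4, -374. ]), array([630.2,  55.8]), 61.8) (array([ 481., -116.]), array([64.9, 31.6]), 9.8) med [ 0.48339895 -0.1139047   0.12382495]
 blue 604 ((532.0036010742188, 73.8163070678711), 50.36082458496094) 0.1130053947464242
```

>>> jog_arm(
  deltas=[
    {"fingers": -0.2,"xyz": [27.5,-24.2,0],"spin": 0},
    {"fingers": -0.2,"xyz": [27.5,-24.2,0],"spin": 0},
    {"fingers": -0.2,"xyz": [27.5,-24.2,0],"spin": 0},
    {"fingers": -0.2,"xyz": [27.5,-24.2,0],"spin": 0},
    {"fingers": -0.2,"xyz": [27.5,-24.2,0],"spin": 0},
    {"fingers": -0.2,"xyz": [27.5,-24.2,0],"spin": 0},
    {"fingers": -0.2,"xyz": [27.5,-24.2,0],"spin": 0},
    {"fingers": -0.2,"xyz": [27.5,-24.2,0],"spin": 0},
    {"fingers": -0.2,"xyz": [27.5,-24.2,0],"spin": 0},
    {"fingers": -0.2,"xyz": [27.5,-24.2,0],"spin": 0},
  ],
)

```text
t: 0.98
ee_pos: [0.3958, 0.2468, 0.2266]
orientation: [-0.525, 0.851, 0.0, 0.0]
ft_force: [0.1, -0.2, 1.0]
opening: 0.0525
```

>>> jog_arm(
  deltas=[
    {"fingers": -0.2,"xyz": [27.5,-24.2,0],"spin": 0},
    {"fingers": -0.2,"xyz": [27.5,-24.2,0],"spin": 0},
    {"fingers": -0.2,"xyz": [27.5,-24.2,0],"spin": 0},
    {"fingers": -0.2,"xyz": [27.5,-24.2,0],"spin": 0},
    {"fingers": -0.2,"xyz": [27.5,-24.2,0],"spin": 0},
    {"fingers": -0.2,"xyz": [27.5,-24.2,0],"spin": 0},
    {"fingers": -0.2,"xyz": [27.5,-24.2,0],"spin": 0},
    {"fingers": -0.2,"xyz": [27.5,-24.2,0],"spin": 0},
    {"fingers": -0.2,"xyz": [27.5,-24.2,0],"spin": 0},
    {"fingers": -0.2,"xyz": [27.5,-24.2,0],"spin": 0},
  ],
)

```text
t: 1.82
ee_pos: [0.4885, -0.1076, 0.2266]
orientation: [-0.525, 0.851, -0.0, 0.0]
ft_force: [1.0, 1.1, 0.8]
opening: 0.0528
```

>>> jog_arm(
  deltas=[
    {"fingers": -0.2,"xyz": [0,0,0],"spin": -0.095},
    {"fingers": -0.2,"xyz": [0,0,0],"spin": -0.095},
    {"fingers": -0.2,"xyz": [0,0,0],"spin": -0.095},
    {"fingers": -0.2,"xyz": [0,0,0],"spin": -0.095},
    {"fingers": -0.2,"xyz": [0,0,0],"spin": 0},
    {"fingers": -0.2,"xyz": [0,0,0],"spin": 0},
  ],
)

```text
t: 2.32
ee_pos: [0.4884, -0.1058, 0.2264]
orientation: [-0.675, 0.738, 0.0, -0.0]
ft_force: [-0.9, -0.1, 0.2]
opening: 0.0527
```

```bash
cat >> h.py <<'E'
def wray(c,uv,z):
    uv=np.atleast_2d(np.asarray(uv,float)); a=(uv-[c['cx'],c['cy']])/c['fx']; r=np.linalg.norm(a,axis=1)+1e-9
    d=np.c_[a*(np.sin(r)/r)[:,None],np.cos(r)]@c['R']; o=-c['R'].T@c['t']; return (o+d*((z-o[2])/d[:,2])[:,None])[:,:2]
def hsvm(c): return [x.astype(int) for x in cv2.split(cv2.cvtColor(c['color'],cv2.COLOR_RGB2HSV))]
def st():
    s=manip.get_obs(); q=s['orientation']; from scipy.spatial.transform import Rotation as R
    M=R.from_quat(q).as_matrix(); print('t',round(s['t'],2),'tcp',np.round(s['ee_pos']*1000,1),'xang',round(np.degrees(np.arctan2(M[1,0],M[0,0]))%360,1),'z',np.round(M[:,2],3),'q',np.round(s['joint_positions'],2),'F',np.round(s['ft_force'],1),'M',np.round(s['moment'],2),'op',round(s['opening']*1000,1)); return s['ee_pos']*1000,M
def totool(dxyz): # world mm -> tool mm
    p,M=st(); print('tool delta',np.round(M.T@np.array(dxyz),1))
E
python3 - <<'E'
from h import *
st(); c=cam('wrist'); save(c,'w1.png'); np.savez('w1.npz',**c)
H,s,V=hsvm(c)
for b in blobs((H<14)&(s>150)&(V>90),2): p=px(b); print(len(p),p.min(0),p.max(0),rect(wray(c,p,.125)))
E
```

```text
t 2.32 tcp [ 488.4 -105.8  226.4] xang 264.9 z [-0.  0. -1.] q [ 0.18  0.07 -0.37 -0.   -1.14  1.3 ] F [-0.9 -0.1  0.2] M [-0.07 -0.06 -0.03] op 52.7
191 [313 203] [333 281] (array([ 489.4, -102.5]), array([13.4, 59.6]), 161.8)
16 [333 228] [333 243] (array([ 492.5, -115.7]), array([ 0. , 11.1]), 175.4)
```

View pics/w1.png

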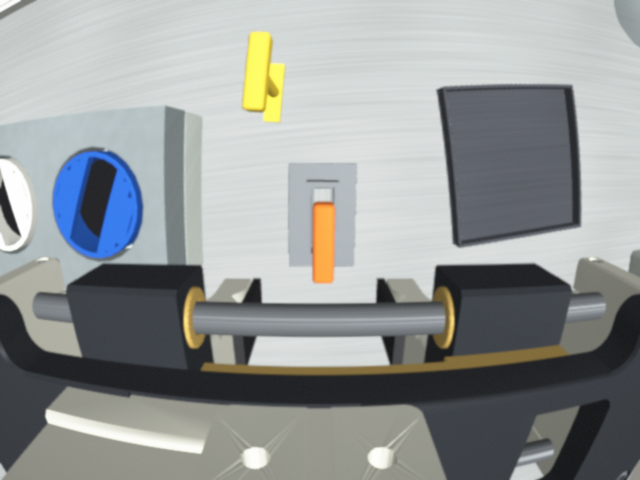

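The wrist view shows the orange handle at (323,243), lying along the image's vertical and centred between the jaws. The blue plug is at (97,203), with its slot slanted, and the tray is at (510,165).

```bash
python3 - <<'E'
from h import *
c=dict(np.load('w1.npz')); H,s,V=hsvm(c); print(c['color'][240,318:336:5],H[240,310:338:3],s[240,310:338:3])
m=np.zeros((480,640),bool);m[195:290,305:345]=1
b=blobs((H<20)&(s>100)&m,1)[0];p=px(b);print(len(p),p.min(0),p.max(0),'handle',rect(wray(c,p,.125)),rect(wray(c,p,.115)))
m[:]=0;m[140:265,45:150]=1
b=blobs((H>105)&(H<130)&(s>120)&(V>60)&m,1)[0]
full=cv2.drawContours(np.zeros((480,640),np.uint8),[max(cv2.findContours(b.astype(np.uint8),0,2)[0],key=cv2.contourArea)],-1,1,-1)>0
w=wray(c,px(full),.114);print('blue',w.mean(0),cv2.minEnclosingCircle((w*1000).astype(np.float32)))
# top-face slot edges: light blue top face excluded from hole
for T in(150,180,200):
  top=b&(V>T); hole=blobs(full&~top,1)[0]; print('slot',T,hole.sum(),rect(wray(c,px(hole),.114)))
m[:]=0;m[80:250,430:590]=1
b=blobs((V<110)&m,1)[0];print('tray',rect(wray(c,px(b),.02)))
E
```

```text
[[254 170  72]
 [254 173  73]
 [254 178  76]
 [246 157  97]] [107  10  15  16  16  17  17  17   8 102] [ 13 154 184 183 182 181 179 182  94  14]
1702 [312 202] [334 282] handle (array([ 487.5, -107.9]), array([15.7, 60.2]), 174.1) (array([ 485. , -107.8]), array([16.3, 62.5]), 174.1)
blue [0.53551508 0.0780994 ] ((534.9249877929688, 80.76438903808594), 48.14105987548828)
slot 150 2254 (array([535.4,  82.7]), array([29.9, 80.2]), 151.5)
slot 180 2648 (array([535.2,  83.1]), array([31.4, 81.5]), 151.5)
slot 200 2741 (array([535.2,  83.2]), array([32.1, 82.2]), 151.4)
tray (array([ 532.5, -326.6]), array([165.8, 174. ]), 93.5)
```

>>> jog_arm(
  deltas=[
    {"fingers": -0.2,"xyz": [2.2,0.7,20],"spin": 0.014},
    {"fingers": -0.2,"xyz": [0,0,30],"spin": 0},
    {"fingers": -0.2,"xyz": [0,0,30],"spin": 0},
    {"fingers": -0.2,"xyz": [0,0,25],"spin": 0},
    {"fingers": -0.2,"xyz": [0,0,15],"spin": 0},
    {"fingers": -0.2,"xyz": [0,0,10],"spin": 0},
  ],
  force=40,
)

```text
t: 2.87
ee_pos: [0.4866, -0.1078, 0.0946]
orientation: [-0.67, 0.742, 0.001, -0.001]
ft_force: [0.3, 0.4, 0.4]
opening: 0.0526
```

>>> jog_arm(
  deltas=[
    {"fingers": 1,"xyz": [0,0,0],"spin": 0},
    {"fingers": 1,"xyz": [0,0,0],"spin": 0},
    {"fingers": 1,"xyz": [0,0,0],"spin": 0},
    {"fingers": 1,"xyz": [0,0,0],"spin": 0},
    {"fingers": 1,"xyz": [0,0,0],"spin": 0},
    {"fingers": 1,"xyz": [0,0,0],"spin": 0},
  ],
)

```text
t: 3.37
ee_pos: [0.4881, -0.1078, 0.0973]
orientation: [-0.671, 0.742, -0.0, 0.001]
ft_force: [-0.3, -0.8, 1.1]
opening: 0.0179
```

>>> jog_arm(
  deltas=[
    {"fingers": 1,"xyz": [0,0,-10],"spin": 0},
    {"fingers": 1,"xyz": [0,0,-15],"spin": 0},
    {"fingers": 1,"xyz": [0,0,-25],"spin": 0},
    {"fingers": 1,"xyz": [0,0,-30],"spin": 0},
    {"fingers": 1,"xyz": [0,0,-30],"spin": 0},
    {"fingers": 1,"xyz": [0,0,-30],"spin": 0},
    {"fingers": 1,"xyz": [0,0,-10],"spin": 0},
    {"fingers": 1,"xyz": [0,0,0],"spin": 0},
  ],
)

```text
t: 4.03
ee_pos: [0.489, -0.1078, 0.2501]
orientation: [-0.671, 0.741, -0.002, 0.002]
ft_force: [1.1, 0.3, -2.0]
opening: 0.0155
```

```bash
python3 - <<'E'
from h import *
st(); c=cam('side'); save(c,'s2.png'); np.savez('s2.npz',**c)
c=cam('scene'); np.savez('c2.npz',**c)
H,s,V=hsvm(c);P=cloud(c); m=(H<20)&(s>100)&(P[...,2]>.2)&(P[...,2]<.3)&(P[...,1]<.2)
for b in blobs(m,2): print(b.sum(),np.median(P[b],0),rect(P[b][:,:2]),np.percentile(P[b][:,2],95))
E
```

```text
t 4.03 tcp [ 489.  -107.8  250.1] xang 264.3 z [ 0.006  0.001 -1.   ] q [ 0.18  0.05 -0.33  0.   -1.19  1.29] F [ 1.1  0.3 -2. ] M [-0.01 -0.1   0.03] op 15.5
73 [ 0.51322926 -0.10287925  0.26636182] (array([ 509.5, -104. ]), array([11.6, 22. ]), 137.1) 0.2741288438663824
3 [0.06605221 0.0155614  0.25758845] (array([66.9, 14.9]), array([4.5, 2.1]), 40.8) 0.258017826216126
```

View pics/s2.png

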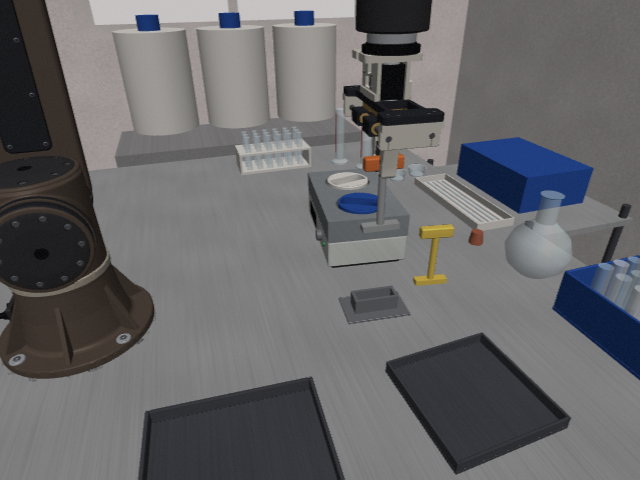

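The rod is held upright, foot at (380,225) clear of the stand. Next I go over the blue slot and turn into line with it.

>>> jog_arm(
  deltas=[
    {"fingers": 1,"xyz": [-15,-2.2,0],"spin": 0},
    {"fingers": 1,"xyz": [-24,-3.5,0],"spin": 0},
    {"fingers": 1,"xyz": [-30,-4.3,0],"spin": 0},
    {"fingers": 1,"xyz": [-30,-4.3,0],"spin": 0},
    {"fingers": 1,"xyz": [-30,-4.3,0],"spin": 0},
    {"fingers": 1,"xyz": [-30,-4.3,0],"spin": 0},
    {"fingers": 1,"xyz": [-20.5,-3,0],"spin": 0},
    {"fingers": 1,"xyz": [-15,-2,0],"spin": 0},
  ],
)

```text
t: 4.8
ee_pos: [0.5341, 0.0845, 0.2441]
orientation: [-0.671, 0.741, 0.001, -0.002]
ft_force: [0.2, -0.3, -2.3]
opening: 0.0157
```

>>> jog_arm(
  deltas=[
    {"fingers": 1,"xyz": [0,0,0],"spin": 0.066},
    {"fingers": 1,"xyz": [0,0,0],"spin": 0.066},
    {"fingers": 1,"xyz": [0,0,5],"spin": 0.066},
    {"fingers": 1,"xyz": [0,0,10],"spin": 0.066},
    {"fingers": 1,"xyz": [0,0,10],"spin": 0.066},
    {"fingers": 1,"xyz": [0,0,5],"spin": 0.066},
    {"fingers": 1,"xyz": [0,0,0],"spin": 0},
    {"fingers": 1,"xyz": [0,0,0],"spin": 0},
  ],
)

```text
t: 5.47
ee_pos: [0.5342, 0.0823, 0.2153]
orientation: [-0.513, 0.859, 0.0, -0.001]
ft_force: [0.5, 0.2, -1.3]
opening: 0.0155
```

```bash
python3 - <<'E'
from h import *
st(); c=cam('wrist'); np.savez('w3.npz',**c); save(c,'w3.png')
s=cam('side'); np.savez('s3.npz',**s)
a=cv2.resize(c['color'][120:330,200:440],None,fx=2,fy=2); b=cv2.resize(s['color'][120:260,290:450],None,fx=2.6,fy=3)
h=max(a.shape[0],b.shape[0]); o=np.zeros((h,a.shape[1]+b.shape[1],3),np.uint8);o[:a.shape[0],:a.shape[1]]=a;o[:b.shape[0],a.shape[1]:]=b
print(o.shape);o=cv2.resize(o,None,fx=.85,fy=.85);cv2.imwrite('pics/m3.png',o[:,:,::-1])
E
```

```text
t 5.47 tcp [534.2  82.3 215.3] xang 241.7 z [-0.002 -0.001 -1.   ] q [ 0.52  0.15 -0.3  -0.   -1.13  0.56] F [ 0.5  0.2 -1.3] M [ 0.02 -0.09  0.02] op 15.5
(420, 896, 3)
```

View pics/m3.png

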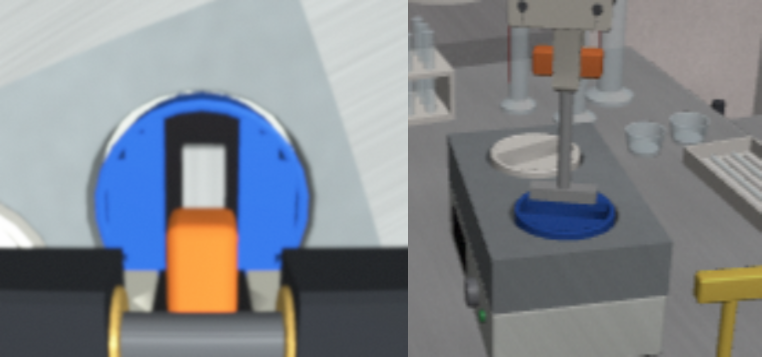

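The crop shows the foot at (204,175), centred in the slot (x 165–240) and parallel to it. Now I lower it, watching the force.

>>> jog_arm(
  deltas=[
    {"fingers": 1,"xyz": [0,0,5],"spin": 0},
    {"fingers": 1,"xyz": [0,0,6],"spin": 0},
    {"fingers": 1,"xyz": [0,0,6],"spin": 0},
    {"fingers": 1,"xyz": [0,0,6],"spin": 0},
    {"fingers": 1,"xyz": [0,0,6],"spin": 0},
    {"fingers": 1,"xyz": [0,0,5],"spin": 0},
    {"fingers": 1,"xyz": [0,0,3],"spin": 0},
    {"fingers": 1,"xyz": [0,0,0],"spin": 0},
  ],
)

```text
t: 6.23
ee_pos: [0.5344, 0.0827, 0.1786]
orientation: [-0.512, 0.859, 0.0, -0.001]
ft_force: [-0.8, 0.1, -1.8]
opening: 0.0156
```

```bash
python3 - <<'E'
from h import *
st()
E
```

```text
t 6.23 tcp [534.4  82.7 178.6] xang 241.6 z [-0.001 -0.001 -1.   ] q [ 0.52  0.18 -0.35 -0.   -1.04  0.56] F [-0.8  0.1 -1.8] M [ 0.02 -0.03 -0.05] op 15.6
```

>>> jog_arm(
  deltas=[
    {"fingers": 1,"xyz": [0,0,0],"spin": 0.12},
    {"fingers": 1,"xyz": [0,0,0],"spin": 0.12},
    {"fingers": 1,"xyz": [0,0,0],"spin": 0.12},
    {"fingers": 1,"xyz": [0,0,0],"spin": 0.12},
    {"fingers": 1,"xyz": [0,0,0],"spin": 0.12},
    {"fingers": 1,"xyz": [0,0,0],"spin": 0.12},
    {"fingers": 1,"xyz": [0,0,0],"spin": 0.12},
    {"fingers": 1,"xyz": [0,0,0],"spin": 0.12},
    {"fingers": 1,"xyz": [0,0,0],"spin": 0.12},
    {"fingers": 1,"xyz": [0,0,0],"spin": 0.12},
  ],
)

```text
t: 7.07
ee_pos: [0.5351, 0.083, 0.1799]
orientation: [0.065, 0.998, 0.0, 0.0]
ft_force: [-0.1, 0.4, -2.8]
opening: 0.0161
```

>>> jog_arm(
  deltas=[
    {"fingers": 1,"xyz": [0,0,0],"spin": 0.12},
    {"fingers": 1,"xyz": [0,0,0],"spin": 0.12},
    {"fingers": 1,"xyz": [0,0,0],"spin": 0.12},
    {"fingers": 1,"xyz": [0,0,0],"spin": 0},
    {"fingers": 1,"xyz": [0,0,0],"spin": 0},
    {"fingers": 1,"xyz": [0,0,0],"spin": 0},
    {"fingers": 1,"xyz": [0,0,0],"spin": 0},
  ],
  force=55,
)

```text
t: 7.65
ee_pos: [0.5349, 0.0829, 0.1797]
orientation: [0.239, 0.971, 0.0, 0.0]
ft_force: [-0.4, -0.6, -1.7]
opening: 0.0153
```

```bash
python3 - <<'E'
from h import *
st()
c=cam('wrist'); np.savez('w4.npz',**c); s=cam('side')
a=cv2.resize(c['color'][80:330,160:480],None,fx=1.25,fy=1.7); b=cv2.resize(s['color'][120:260,290:450],None,fx=2.4,fy=3)
h=420;o=np.zeros((h+5,a.shape[1]+b.shape[1],3),np.uint8);o[:a.shape[0],:a.shape[1]]=a;o[:b.shape[0],a.shape[1]:]=b
cv2.imwrite('pics/m4.png',o[:,:,::-1])
E
```

```text
t 7.65 tcp [534.9  82.9 179.7] xang 152.4 z [ 0.  0. -1.] q [ 0.52  0.18 -0.35  0.   -1.04 -1.  ] F [-0.4 -0.6 -1.7] M [ 0.06 -0.06 -0.01] op 15.3
```

View pics/m4.png

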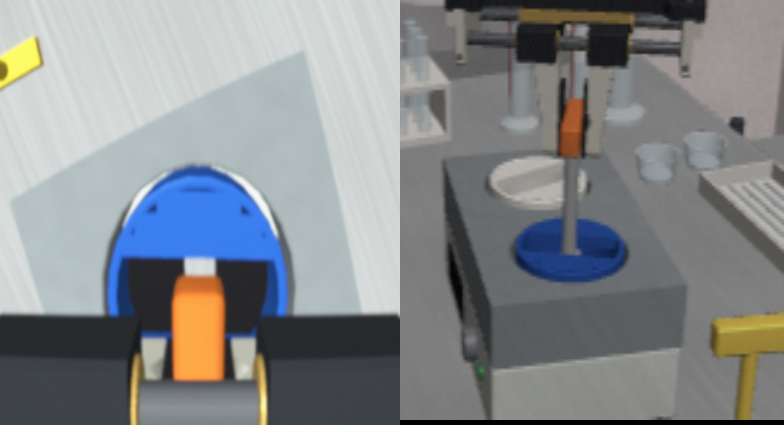

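The foot is crossed under the slot, which still lies along its old direction in the wrist crop at (200,297). Lifting straight up.

>>> jog_arm(
  deltas=[
    {"fingers": 1,"xyz": [0,0,-4],"spin": 0},
    {"fingers": 1,"xyz": [0,0,-4],"spin": 0},
    {"fingers": 1,"xyz": [0,0,-3],"spin": 0},
    {"fingers": 1,"xyz": [0,0,-4],"spin": 0},
    {"fingers": 1,"xyz": [0,0,-6],"spin": 0},
    {"fingers": 1,"xyz": [0,0,-8],"spin": 0},
    {"fingers": 1,"xyz": [0,0,-8],"spin": 0},
    {"fingers": 1,"xyz": [0,0,-8],"spin": 0},
    {"fingers": 1,"xyz": [0,0,-8],"spin": 0},
    {"fingers": 1,"xyz": [0,0,-8],"spin": 0},
  ],
)

```text
t: 8.58
ee_pos: [0.5348, 0.0829, 0.2416]
orientation: [0.24, 0.971, 0.0, 0.0]
ft_force: [1.0, 0.5, -6.8]
opening: 0.0157
```

>>> jog_arm(
  deltas=[
    {"fingers": 1,"xyz": [0,0,-8],"spin": 0},
    {"fingers": 1,"xyz": [0,0,-8],"spin": 0},
    {"fingers": 1,"xyz": [0,0,-8],"spin": 0},
    {"fingers": 1,"xyz": [0,0,-6],"spin": 0},
    {"fingers": 1,"xyz": [0,0,-3],"spin": 0},
    {"fingers": 1,"xyz": [0,0,0],"spin": 0},
    {"fingers": 1,"xyz": [0,0,0],"spin": 0},
  ],
)

```text
t: 9.17
ee_pos: [0.5347, 0.0829, 0.2734]
orientation: [0.24, 0.971, 0.0, -0.0]
ft_force: [0.2, 0.2, -6.7]
opening: 0.0153
```

```bash
python3 - <<'E'
from h import *
p,M=st()
c=cam('side'); save(c,'s5.png')
print('to tray tool', np.round(M.T@(np.array([533,-325,p[2]])-p),1))
P=cloud(c);H,s,V=hsvm(c); m=(H>105)&(H<130)&(s>120)&(P[...,0]<.62)&(P[...,0]>.45)&(P[...,1]<.2)&(P[...,1]>0)
for b in blobs(m,2): print(b.sum(),np.round(P[b].min(0),3),np.round(P[b].max(0),3))
E
```

```text
t 9.17 tcp [534.7  82.9 273.4] xang 152.2 z [-0.  0. -1.] q [ 0.52  0.11 -0.21 -0.   -1.25 -1.  ] F [ 0.2  0.2 -6.7] M [ 0.05 -0.17  0.02] op 15.3
to tray tool [-1.887e+02 -3.617e+02 -1.000e-01]
1618 [0.487 0.033 0.148] [0.577 0.125 0.206]
1 [0.498 0.073 0.447] [0.498 0.073 0.447]
```

View pics/s5.png

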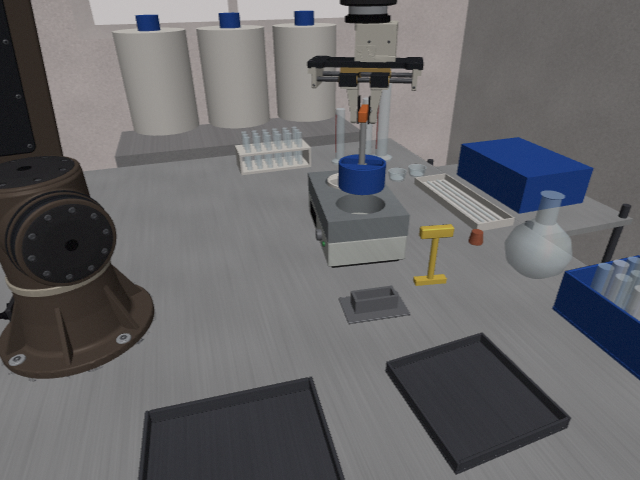

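The plug hangs upright on the rod at (361,175), with the well below it empty and the white plug seated. Carrying it to the tray.

>>> jog_arm(
  deltas=[
    {"fingers": 1,"xyz": [-3.1,-6,0],"spin": 0},
    {"fingers": 1,"xyz": [-6.3,-12,0],"spin": 0},
    {"fingers": 1,"xyz": [-8.9,-17,0],"spin": 0},
    {"fingers": 1,"xyz": [-11,-21,0],"spin": 0},
    {"fingers": 1,"xyz": [-12.5,-24,0],"spin": 0},
    {"fingers": 1,"xyz": [-12.5,-24,0],"spin": 0},
    {"fingers": 1,"xyz": [-12.5,-24,0],"spin": 0},
    {"fingers": 1,"xyz": [-12.5,-24,0],"spin": 0},
    {"fingers": 1,"xyz": [-12.5,-24,0],"spin": 0},
    {"fingers": 1,"xyz": [-12.5,-24,0],"spin": 0},
  ],
)

```text
t: 10.05
ee_pos: [0.533, -0.1451, 0.2734]
orientation: [0.24, 0.971, -0.0, -0.0]
ft_force: [1.1, -0.6, -7.1]
opening: 0.0157
```

>>> jog_arm(
  deltas=[
    {"fingers": 1,"xyz": [-12.5,-24,0],"spin": 0},
    {"fingers": 1,"xyz": [-12.5,-24,0],"spin": 0},
    {"fingers": 1,"xyz": [-12.5,-24,0],"spin": 0},
    {"fingers": 1,"xyz": [-12.5,-24,0],"spin": 0},
    {"fingers": 1,"xyz": [-11.5,-22,0],"spin": 0},
    {"fingers": 1,"xyz": [-9.4,-18,0],"spin": 0},
    {"fingers": 1,"xyz": [-6.8,-13,0],"spin": 0},
    {"fingers": 1,"xyz": [-4.2,-8,0],"spin": 0},
    {"fingers": 1,"xyz": [-2.1,-4,0],"spin": 0},
    {"fingers": 1,"xyz": [0,0,0],"spin": 0},
  ],
)

```text
t: 10.88
ee_pos: [0.5328, -0.3249, 0.2733]
orientation: [0.241, 0.971, -0.0, -0.0]
ft_force: [-0.6, 0.8, -6.4]
opening: 0.0157
```

```bash
python3 - <<'E'
from h import *
p,M=st()
E
```

```text
t 10.88 tcp [ 532.8 -324.9  273.3] xang 152.2 z [-0.001  0.    -1.   ] q [-0.24  0.25 -0.03  0.   -1.29 -0.25] F [-0.6  0.8 -6.4] M [ 0.49 -0.1  -0.03] op 15.7
```

>>> jog_arm(
  deltas=[
    {"fingers": 1,"xyz": [0,0,8],"spin": 0},
    {"fingers": 1,"xyz": [0,0,15],"spin": 0},
    {"fingers": 1,"xyz": [0,0,20],"spin": 0},
    {"fingers": 1,"xyz": [0,0,20],"spin": 0},
    {"fingers": 1,"xyz": [0,0,20],"spin": 0},
    {"fingers": 1,"xyz": [0,0,20],"spin": 0},
    {"fingers": 1,"xyz": [0,0,15],"spin": 0},
    {"fingers": 1,"xyz": [0,0,8],"spin": 0},
    {"fingers": 1,"xyz": [0,0,5],"spin": 0},
    {"fingers": 1,"xyz": [0,0,3],"spin": 0},
  ],
)

```text
t: 11.72
ee_pos: [0.5334, -0.3237, 0.1393]
orientation: [0.24, 0.971, -0.0, -0.0]
ft_force: [-1.0, -0.8, -6.1]
opening: 0.0152
```

>>> jog_arm(
  deltas=[
    {"fingers": 1,"xyz": [0,0,3],"spin": 0},
    {"fingers": 1,"xyz": [0,0,3],"spin": 0},
    {"fingers": 1,"xyz": [0,0,3],"spin": 0},
    {"fingers": 1,"xyz": [0,0,3],"spin": 0},
    {"fingers": 1,"xyz": [0,0,3],"spin": 0},
    {"fingers": 1,"xyz": [0,0,3],"spin": 0},
    {"fingers": 1,"xyz": [0,0,3],"spin": 0},
    {"fingers": 1,"xyz": [0,0,2],"spin": 0},
    {"fingers": 1,"xyz": [0,0,0],"spin": 0},
  ],
)

```text
t: 12.47
ee_pos: [0.533, -0.3242, 0.1162]
orientation: [0.24, 0.971, 0.0, -0.0]
ft_force: [0.4, -0.7, -2.0]
opening: 0.0158
```

```bash
python3 - <<'E'
from h import *
p,M=st()
c=cam('side'); save(c,'s6.png')
E
```

```text
t 12.47 tcp [ 533.  -324.2  116.2] xang 152.2 z [-0.  0. -1.] q [-0.23  0.36 -0.25 -0.   -0.96 -0.25] F [ 0.4 -0.7 -2. ] M [ 0.1  -0.09 -0.01] op 15.8
```

View pics/s6.png

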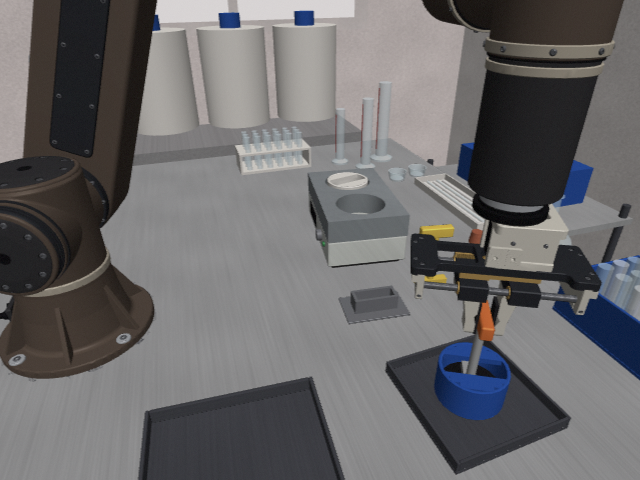

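The plug stands on the tray floor at (472,382) and the wrist carries only the rod (-2 N). I lower the last bit, release, and back off upwards.

>>> jog_arm(
  deltas=[
    {"fingers": 1,"xyz": [0,0,1.5],"spin": 0},
    {"fingers": 1,"xyz": [0,0,1.5],"spin": 0},
    {"fingers": 1,"xyz": [0,0,0],"spin": 0},
    {"fingers": 0.5,"xyz": [0,0,0],"spin": 0},
    {"fingers": 0.2,"xyz": [0,0,0],"spin": 0},
    {"fingers": -0.2,"xyz": [0,0,0],"spin": 0},
    {"fingers": -0.5,"xyz": [0,0,0],"spin": 0},
    {"fingers": -0.5,"xyz": [0,0,0],"spin": 0},
  ],
)

```text
t: 13.18
ee_pos: [0.5333, -0.3243, 0.1138]
orientation: [0.24, 0.971, -0.0, 0.0]
ft_force: [0.1, 0.1, 0.4]
opening: 0.0427
```

>>> jog_arm(
  deltas=[
    {"fingers": -0.5,"xyz": [0,0,-10],"spin": 0},
    {"fingers": -0.5,"xyz": [0,0,-15],"spin": 0},
    {"fingers": -0.5,"xyz": [0,0,-25],"spin": 0},
    {"fingers": -0.5,"xyz": [0,0,-30],"spin": 0},
    {"fingers": -0.5,"xyz": [0,0,-30],"spin": 0},
    {"fingers": -0.5,"xyz": [0,0,-30],"spin": 0},
    {"fingers": -0.5,"xyz": [0,0,-10],"spin": 0},
    {"fingers": -0.5,"xyz": [0,0,0],"spin": 0},
    {"fingers": -0.5,"xyz": [0,0,0],"spin": 0},
  ],
)

```text
t: 13.93
ee_pos: [0.5333, -0.3242, 0.2647]
orientation: [0.24, 0.971, 0.0, 0.001]
ft_force: [-0.0, -0.2, -0.6]
opening: 0.0657
```

```bash
python3 - <<'E'
from h import *
p,M=st()
c=cam('side'); save(c,'s7.png');P=cloud(c);H,s,V=hsvm(c)
m=(H>105)&(H<130)&(s>120)&(P[...,1]<-.2)&(P[...,1]>-.45)&(P[...,0]<.65)
for b in blobs(m,1): print('blue',b.sum(),np.round(P[b].min(0),3),np.round(np.percentile(P[b],98,axis=0),3), cv2.minEnclosingCircle((P[b][P[b][:,2]>.048][:,:2]*1000).astype(np.float32)))
b=blobs((H<20)&(s>100)&(P[...,1]<-.2)&(P[...,2]>.06),1)[0]; print('orange',b.sum(),np.median(P[b],0),P[b].max(0))
c=cam('scene');w=np.zeros((480,640),bool);w[320:400,310:400]=1;H,s,V=hsvm(c)
b=blobs((s<40)&(V>150)&w,1)[0]; print('white',cv2.minEnclosingCircle((ray(c,px(b),.114)*1000).astype(np.float32)))
E
```

```text
t 13.93 tcp [ 533.3 -324.2  264.7] xang 152.2 z [ 0.002 -0.    -1.   ] q [-0.23  0.25 -0.05 -0.   -1.27 -0.25] F [-0.  -0.2 -0.6] M [ 0.16 -0.06 -0.04] op 65.7
blue 4105 [ 0.486 -0.372  0.002] [ 0.575 -0.285  0.055] ((532.6737060546875, -325.7154541015625), 46.99143981933594)
orange 632 [ 0.52484047 -0.33339242  0.13874052] [ 0.55049996 -0.29543356  0.48821841]
white ((553.772705078125, 204.0241241455078), 48.109317779541016)
```

View pics/s7.png

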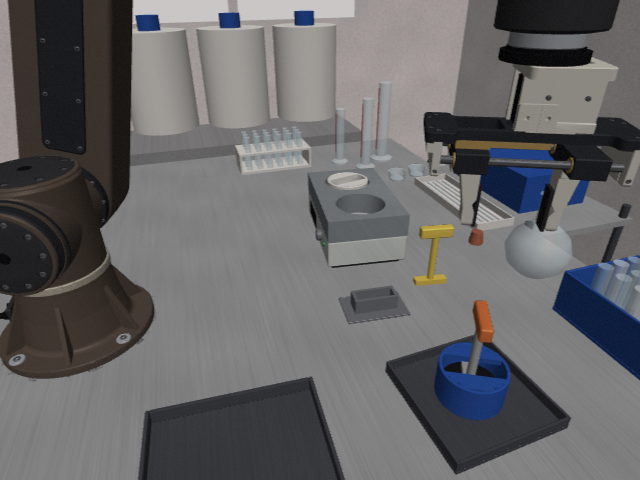

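The blue plug stands in the tray at (472,382) with the puller still standing in it, and the gripper is clear. The white plug is seated at (348,181). Handing in.

```bash
python3 -c "
from plant import manip
print(manip.sign_off())"
```

```text
the job is handed in; nothing more can be done
None
```

I pulled the blue plug with the orange puller, using a turn of about 89° under the slot. I stood it upright in the smaller dark tray, released it with the puller still in it, and handed the job in at about 14 s; no verdict is reported.

**Last checks:**
- **Blue plug:** its centre is at about (533, -326) mm, within about 2 mm of my tray-centre estimate of (533, -327) mm. Its top is at about 55 mm, which means it is down on the tray floor.
- **Puller:** it is standing in the plug, and the gripper is clear above it with no load on the wrist.
- **White plug:** it is seated. Its measured centre changed by about 2.7 mm between the first and last pictures, which is about the camera accuracy; the arm never touched it.
- **Disagreement:** the first side-camera readings of the handle and the blue plug were 7–11 mm off the scene-camera ones. I set them aside, and the close-up wrist view confirmed the scene values.

I viewed 8 pictures and saw no failed check.

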